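Turn the cream craft pail mouth-up on the blue mat

TASK

The little cream pail stands mouth-down on the doll-maker's bench. Pick it up by its handle so that it turns over, and set it down standing mouth-up in the middle of the round blue mat, without dropping it. Leave the green pail where it stands.

Things in the scene. Friction and masses are not known exactly. Their poses are not given: they have to be found in the camera images.
- cream_pail: Cream pail, 65 high, radius 44 at the mouth, 32 at the base, 0.2 kg. Origin: centre of the mouth; z points to the base (up at the start, down when mouth-up; origin then 65 above what it stands on). Free handle hinge along its y at x -4, z 20. Lifted 120 or more by the level handle it rolls over by itself in 1 s, base away from the hand, and hangs mouth-up, leaning some 10 degrees.
- cream_pail_grip (a point): Centre of its pale wooden hand grip, a block 20 (x) by 56 (y) by 40 (z), lying on the bench on the pail's -x side, 110 from the hinge; x points to the hinge, z up. Wires at both ends. Pinch it from above across x. Held level, the hinge stays 110 away, level with the grip; the pail hung mouth-up has its base 45 below and its axis 106 from the grip. Let go, the handle drops only 5 degrees to a stop.
- mat: Round dark blue mat, rigid, fixed on the bench, radius 70, 6 thick; origin at the centre of its underside, on the bench top. All sizes here are in mm.
- green_pail: Green pail of the same make and size, also mouth-down with its handle on the bench; not to be moved. Origin and axes as for the cream pail.
There are look-alikes about, which are no part of the job. Of the things that look like the cream_pail, the smaller one is meant. Several things look just like the mat: the one meant starts nearest to the robot's base.

How it is judged:
By the outcome, as a careful person would: the job done as asked, in the order asked, and still so for the second after the job is handed in, with the robot touching nothing.
It also fails if it takes over 48 s, if anything falls off the work surface, if the arm or the gripper's body presses on something with over 40 N, if the wrist force passes 120 N, or if a joint passes its speed limit or range.

ROBOT

A 6-joint arm with a two-finger parallel gripper is mounted at the origin on the work surface. World frame = base frame: x ahead of the robot, y to its left, z up, the work surface at z = 0. Lengths are in m, angles in rad, forces in N, time in s.
With the tool pointing down it reaches from about 0.25 to 0.8 m from the base axis. Payload 8.5 kg.
Tool frame: the origin (TCP) lies at the very end of the fingers, on their centre line; the grasp point (between the pads) lies robot.hold_point_z behind it (robot.hold_point_z is the distance from the TCP to the grasp point, in m); x points along the fingers, y is the direction in which the jaws open and shut, and the axes are right-handed (so a half turn about x gives the same grasp; the last joint's range is limited). The gripper opens to 85 mm and grips with 20 to 120 N. Pads are 22 mm wide; open, the fingers measure 114 mm over their backs; the gripper's body (76 mm by 85 mm) begins 54 mm behind the grasp point. The pads swing forward as they close: fully open they stand 13 mm farther back than shut.
Start: joints at [-1.326, 0.238, -0.013, 1.319, 0, 1.571], TCP at [0.127, -0.509, 0.231] pointing down, gripper open.
Joint ranges: [-2.66, 2.66], [-1.03, 1.9], [-1.14, 1.46], [-1.82, 2.27], [-1.45, 1.34], [-3.14, 3.14]. Speed limits (rad/s): [2.22, 2.22, 2.79, 3.14, 3.14, 3.14].

INTERFACE

Orientations are given as a unit quaternion [x, y, z, w].
In Python, from rig import robot, snapshot, calibration gives the robot as it stands. The module is installed in compiled form; this text tells all that it offers.
- The arm moves only by the tool servo_tool, never from a script. Its argument "motion" is text: rows parted by semicolons, each of 5 numbers parted by spaces: the shift along the tool's x, y, z in mm, then the turn about the tool's x in degrees, then the finger opening in mm, from 0 to 85.4. A call has exactly 10 rows; each row is the pose to reach, as a shift and turn from the pose measured when the call began, along the tool's axes at that moment; what a row does not reach only later rows make up. A row lasts 1/12 s, in which the tool goes at most 41.7 mm and 7.16 degrees, less where a joint would pass 70% of its speed; a pose out of reach is approached as far as the arm can. A call with a gripper value outside its range is refused whole. The fingers move at their own pace and stop on an object; the grip force is fixed at half the most. Time passes only in rows, so rows that repeat a pose let the fingers close, or fill a call up. It gives the time, the measured TCP pose, the force and the opening at its end, in the units of the state.
- robot.observe(): the state, without advancing time (a new reading comes with each control period).
- snapshot(name): name is "scene" or "top" or "wrist"; returns (picture, depth): 400x640x3 uint8, blue, green, red; 400x640 float32, m along the optical axis (not along the pixel's ray), 0 where there is no reading.
- calibration(name): a dict with "fx", "fy", "cx", "cy" (pixels), "distortion" ([k1, k2, p1, p2, k3] as OpenCV has them; the pictures are not rectified), "world_to_cam" (4x4, takes a point from world to camera coordinates). Camera axes: x right, y down, z forward; pixel columns grow to the right and rows downward; lengths in m; the calibration is good to about 2 mm. A picture is of the moment at which its call begins: read the wrist's pose just before it. calibration takes no time and is no camera call; for the wrist camera it gives the pose at the moment of the call.
- robot.close_job(): hands the job in, once; it reports no verdict.
The state is a dict: "t": time; "qpos": joint angles; "joint_velocities": joint speeds; "joint_efforts": joint torques, N m; "tcp_pos": TCP position; "eef_rot": TCP orientation; "force": force on the tool from outside, world axes, zero at the start; "torque": the same for the moment, N m; "opening": opening from 0.0 (shut) to 1.0 (fully open).
Only numpy, scipy, OpenCV 4.12 (cv2) and the standard library are available. Lean on these libraries where they do the work, as an engineer would, in place of code of your own. Each camera call takes 0.05 s, during which the arm holds its last target.

## Working session

There is one attempt and no reset: what is moved stays moved. The work goes in short steps, Python scripts to look and compute and a tool call to move; the robot and the scene stay as the last step left them, time stands still between calls to the robot, and variables do not carry over. Pictures are saved under pics/ and viewed, and the job is handed in when it is done.

Besides the shell and the picture viewer there is one more tool, called after ">>>" by a JSON object that holds its "op" and its "data", one argument or row to a line. servo_tool: Moves the arm, as the interface text tells. Its arguments: {"type":"object","properties":{"motion":{"type":"string"}},"required":["motion"]}

```bash
mkdir -p pics
cat > h.py <<'E'
import numpy as np, cv2
from rig import robot, snapshot, calibration
def K(c): return np.array([[c['fx'],0,c['cx']],[0,c['fy'],c['cy']],[0,0,1.]]), np.array(c['distortion'],float)
def cast(c,uv,z):
    k,d=K(c); uv=np.array(uv,float).reshape(-1,1,2)
    p=cv2.undistortPoints(uv,k,d).reshape(-1,2)
    T=np.linalg.inv(np.array(c['world_to_cam'])); r=np.c_[p,np.ones(len(p))]@T[:3,:3].T; o=T[:3,3]
    return o+r*((z-o[2])/r[:,2])[:,None]
def cloud(c,dep):
    k,d=K(c); h,w=dep.shape; u,v=np.meshgrid(np.arange(w),np.arange(h))
    p=cv2.undistortPoints(np.stack([u,v],-1).reshape(-1,1,2).astype(float),k,d).reshape(h,w,2)
    P=np.dstack([p,np.ones((h,w))])*dep[...,None]
    T=np.linalg.inv(np.array(c['world_to_cam'])); return P@T[:3,:3].T+T[:3,3]
def proj(c,X):
    k,d=K(c); T=np.array(c['world_to_cam'])
    return cv2.projectPoints(np.array(X,float).reshape(-1,1,3),cv2.Rodrigues(T[:3,:3])[0],T[:3,3],k,d)[0].reshape(-1,2)
def snap(n,tag):
    c=calibration(n); p,d=snapshot(n); cv2.imwrite(f'pics/{tag}.png',p); np.savez(f'{tag}.npz',p=p,d=d,c=np.array(c,dtype=object)); return p,d,c
def load(tag):
    z=np.load(f'{tag}.npz',allow_pickle=True); return z['p'],z['d'],z['c'].item()
E
python3 - <<'E'
from h import *
print(robot.observe(), robot.hold_point_z)
for n in('top','scene'): snap(n,n+'0')
E
```

```text
{'t': 0.0, 'qpos': array([-1.32600884e+00,  2.38789946e-01, -1.42545925e-02,  1.31920585e+00,
        2.29765038e-05,  1.57078879e+00]), 'joint_velocities': array([ 0.000301  ,  0.00123898,  0.00166598, -0.00061349, -0.00065027,
        0.00015358]), 'joint_efforts': array([ 4.37246399e-04, -5.38778436e+01,  3.46442556e+01,  1.82111497e-02,
        4.93381106e-05, -3.19889659e-05]), 'tcp_pos': array([ 0.12713927, -0.5089415 ,  0.23067269]), 'eef_rot': array([-0.70176187, -0.08684338,  0.70187127, -0.08582091]), 'force': array([ 0.06204151, -0.67566712,  0.46031393]), 'torque': array([0.00895288, 0.00187151, 0.02833114]), 'opening': 0.999961448157332} 0.0187
```

View pics/top0.png

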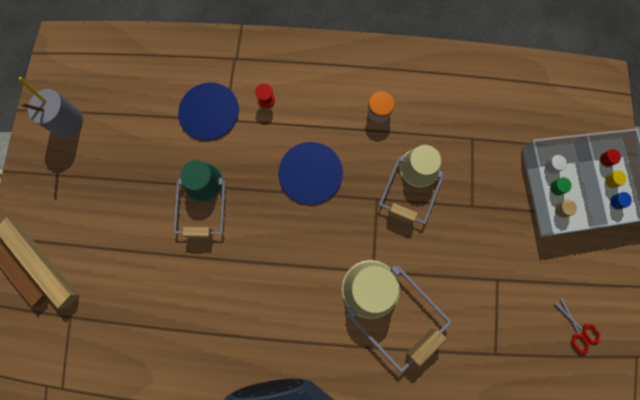

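View pics/scene0.png

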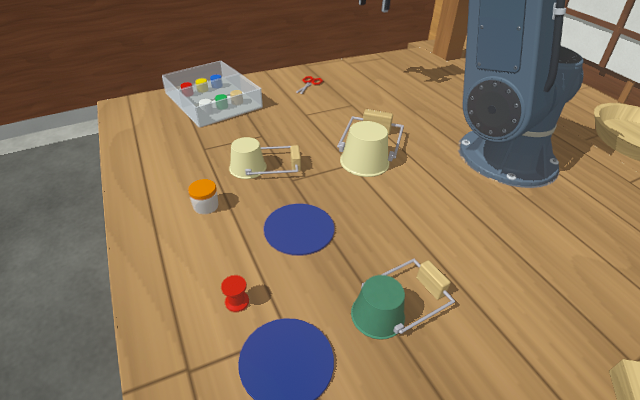

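The top view shows cream pails at (420,166) and (370,290), mats at (208,111) and (311,173), and the green pail at (200,180). I'll measure all of them.

```bash
cat > m.py <<'E'
from h import *
p,d,c=load('top0'); P=cloud(c,d); hsv=cv2.cvtColor(p,cv2.COLOR_BGR2HSV)
print('base px',proj(c,[[0,0,0],[.3,0,0],[0,.3,0]]),'table z',np.median(P[...,2]))
def blobs(m,name,amin=150):
    m=cv2.morphologyEx(m,cv2.MORPH_OPEN,np.ones((3,3)))
    n,l,s,ce=cv2.connectedComponentsWithStats(m)
    for i in range(1,n):
        if s[i,4]<amin: continue
        q=P[(l==i)&(d>0)]; print(name,ce[i].round(1),s[i,4],'med',np.median(q,0).round(4),'zmax',np.percentile(q[:,2],97).round(4), 'cast',cast(c,ce[i],np.median(q[:,2])).round(4))
blobs(cv2.inRange(hsv,(110,120,60),(130,255,255)),'blue')
blobs(cv2.inRange(hsv,(20,40,130),(40,140,255)),'cream')
blobs(cv2.inRange(hsv,(12,60,150),(24,165,255)),'wood')
for u,v in [(420,160),(370,290),(404,213),(425,347),(196,232),(200,175)]:print((u,v),hsv[v,u],P[v,u].round(4))
big=cv2.resize(p[130:240,350:480],None,fx=6,fy=5,interpolation=cv2.INTER_CUBIC); cv2.imwrite('pics/crop1.png',big)
E
python3 m.py
```

```text
base px [[294.8011332  461.9482391 ]
 [306.78964622 312.99172337]
 [149.90752966 444.48444186]] table z 0.0007932386063531638
blue [208.  111.1] 2627 med [0.7217 0.2596 0.0065] zmax 0.0098 cast [[0.7212 0.2594 0.0065]]
blue [310.2 172.9] 3039 med [0.5946 0.0171 0.0065] zmax 0.0096 cast [[0.5948 0.0171 0.0065]]
cream [425.3 159.1] 729 med [ 0.6274 -0.2186  0.0655] zmax 0.0684 cast [[ 0.6272 -0.2187  0.0655]]
cream [374.5 286.2] 1939 med [ 0.3629 -0.1261  0.0896] zmax 0.0927 cast [[ 0.3637 -0.1258  0.0896]]
wood [403.5 211.3] 175 med [ 0.52   -0.1819  0.0402] zmax 0.0434 cast [[ 0.5199 -0.1822  0.0402]]
wood [ 33.4 264.9] 1546 med [0.3411 0.5882 0.0409] zmax 0.0441 cast [[0.3418 0.5891 0.0409]]
wood [195.3 231. ] 171 med [0.4457 0.2398 0.0412] zmax 0.0438 cast [[0.4458 0.2401 0.0412]]
(420, 160) [ 27  76 178] [ 0.6246 -0.2079  0.0646]
(370, 290) [ 27  78 173] [ 0.356  -0.1179  0.0882]
(404, 213) [ 19 118 164] [ 0.5158 -0.1827  0.0437]
(425, 347) [ 19 118 147] [ 0.254  -0.235   0.0537]
(196, 232) [ 19 118 160] [0.4439 0.2382 0.042 ]
(200, 175) [ 77 129  79] [0.5586 0.2389 0.0644]
```

View pics/crop1.png

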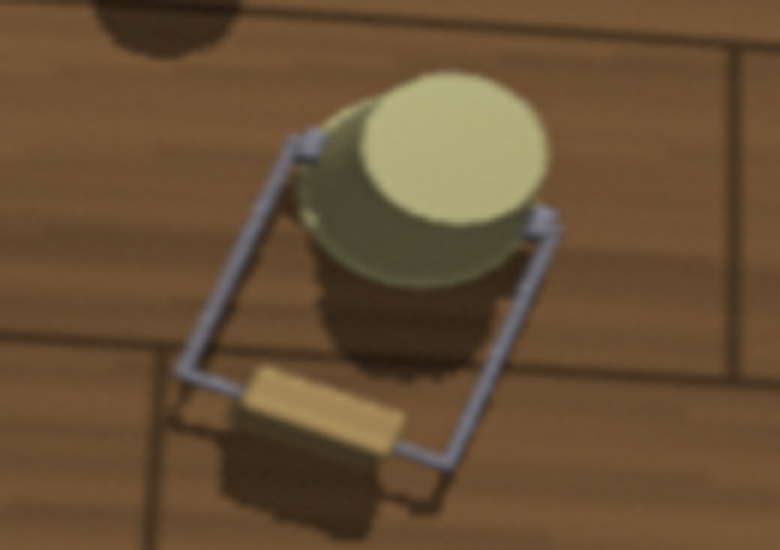

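The cream pail meant is the one at (420,166): its base sits 65 mm high, while the one at (370,290) is 90 mm high. The crop confirms it, with its grip at (403,211). The mat meant is at (310,173), 0.595 m from the base against 0.767 m for the other. Next I'll work out the grip angle and the move.

```bash
cat > ang.py <<'E'
from h import *
from scipy.spatial.transform import Rotation as R
p,d,c=load('top0'); hsv=cv2.cvtColor(p,cv2.COLOR_BGR2HSV)
m=cv2.inRange(hsv,(14,85,140),(24,165,255)); m[:195]=0;m[225:]=0;m[:,:380]=0;m[:,425:]=0
n,l,s,ce=cv2.connectedComponentsWithStats(m); i=1+np.argmax(s[1:,4]); v,u=np.where(l==i)
X=cast(c,np.c_[u,v],0.040)[:,:2]; r=cv2.minAreaRect((X*1000).astype(np.float32)); print(s[i],'rect',r)
cv=np.cov(X.T); w,V=np.linalg.eigh(cv); print('mean',X.mean(0),'short axis',V[:,0],np.degrees(np.arctan2(V[1,0],V[0,0])))
# hinge posts at crop (308,147),(540,218)
H=cast(c,[[350+308/6,130+147/5],[350+540/6,130+218/5]],0.045); print(H,H.mean(0))
o=robot.observe(); Rm=R.from_quat(o['eef_rot']).as_matrix(); print(Rm.round(3))
E
python3 ang.py
```

```text
[391 204  26  16 202] rect ((519.9323120117188, -182.0723876953125), (52.428550720214844, 16.363725662231445), 71.250244140625)
mean [ 0.51985517 -0.18212305] short axis [-0.94775466  0.31900018] 161.39752948215616
[[ 0.62878314 -0.17241963  0.045     ]
 [ 0.60457342 -0.25485804  0.045     ]] [ 0.61667828 -0.21363884  0.045     ]
[[-0.     0.242 -0.97 ]
 [ 0.001 -0.97  -0.242]
 [-1.    -0.001  0.   ]]
```

>>> {"op": "servo_tool", "data": {
  "motion": "0 -15 -31 -4 85; 0 -33 -69 -9 85; 0 -52 -107 -13 85; 0 -70 -145 -18 85; 0 -88 -183 -23 85; 0 -106 -221 -28 85; 5 -125 -259 -33 85; 10 -143 -297 -37 85; 15 -161 -335 -42 85; 20 -180 -373 -47 85"
}}

```text
t: 0.93
tcp_pos: [0.4422, -0.246, 0.2113]
eef_rot: [0.609, 0.361, -0.608, 0.36]
force: [0.9, -0.9, -0.1]
opening: 0.995
```

```bash
cat > goto.py <<'E'
import sys
from h import *
from scipy.spatial.transform import Rotation as R
def goto(t,ydir=None):
    o=robot.observe(); Rm=R.from_quat(o['eef_rot']).as_matrix()
    print('t',round(o['t'],2),'tcp',o['tcp_pos'].round(4),'y',np.degrees(np.arctan2(Rm[1,1],Rm[0,1])).round(2),'down',Rm[:,0].round(3),'F',o['force'].round(1),'open',round(o['opening'],3),'q',o['qpos'].round(2))
    s=(Rm.T@(np.array(t)-o['tcp_pos'])*1000).round(1); print('shift',s,'turn',None if ydir is None else -(ydir-np.degrees(np.arctan2(Rm[1,1],Rm[0,1]))).round(2))
if __name__=='__main__':
    a=[float(x) for x in sys.argv[1:]]; goto(a[:3],a[3] if len(a)>3 else None)
E
python3 goto.py .52 -.182 .15 -18.6
```

```text
t 0.93 tcp [ 0.4422 -0.246   0.2113] y -28.73 down [-0.     0.001 -1.   ] F [ 0.9 -0.9 -0.1] open 0.995 q [-0.51  0.21 -0.1   1.26  0.    1.56]
shift [ 61.4  37.6 -93.5] turn -10.13
```

>>> {"op": "servo_tool", "data": {
  "motion": "5 6 -15 -2 85; 12 12 -30 -4 85; 20 18 -45 -6 85; 28 24 -60 -8 85; 35 30 -75 -9 85; 38 35 -86 -10 85; 41 37 -92 -10 85; 41 38 -94 -10 85; 41 38 -94 -10 85; 41 38 -94 -10 85"
}}

```text
t: 1.77
tcp_pos: [0.5204, -0.1822, 0.1707]
eef_rot: [0.575, 0.412, -0.575, 0.411]
force: [-0.2, -0.2, 0.8]
opening: 0.996
```

```bash
python3 goto.py .52 -.182 .15 -18.6; python3 -c "
from h import *
snap('wrist','w1')"
```

```text
t 1.77 tcp [ 0.5204 -0.1822  0.1707] y -18.76 down [-0.     0.001 -1.   ] F [-0.2 -0.2  0.8] open 0.996 q [-0.34  0.31 -0.07  1.19  0.    1.56]
shift [20.7 -0.4 -0. ] turn -0.16
```

View pics/w1.png

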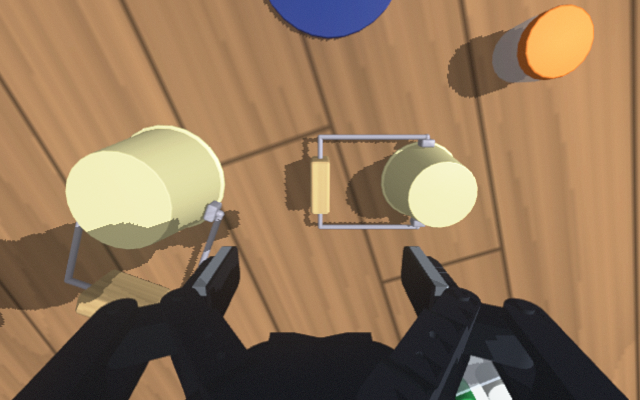

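The wrist view shows the grip at (320,187), upright in the picture between the jaws' directions, so the yaw is right. I'll cross-check its position.

Run:
```python
from h import *
p,d,c=load('w1'); hsv=cv2.cvtColor(p,cv2.COLOR_BGR2HSV)
m=cv2.inRange(hsv,(14,60,140),(26,165,255)); k=np.zeros_like(m); k[152:220,308:332]=1; m*=k
P=cloud(c,d); q=P[(m>0)&(d>0)&(P[...,2]>.035)]; print(len(q),q.mean(0),(q.max(0)+q.min(0))/2,q[:,2].max())
v,u=np.where((m>0)&(P[...,2]>.035)); X=cast(c,np.c_[u,v],.04)[:,:2]; r=cv2.minAreaRect((X*1000).astype(np.float32)); print(r)
```

```text
996 [ 0.52043967 -0.17955607  0.0384109 ] [ 0.5201254  -0.18052997  0.03792149] 0.04033686637288447
((521.387939453125, -177.6181640625), (59.16840744018555, 18.748077392578125), 70.695068359375)
```

>>> {"op": "servo_tool", "data": {
  "motion": "20 0 -1 0 85; 40 0 -1 0 85; 60 0 -2 0 85; 80 0 -2 0 85; 100 0 -2 0 85; 120 0 -2 0 85; 138 0 -2 0 85; 150 0 -2 0 85; 158 0 -2 0 85; 161 0 -2 0 85"
}}

```text
t: 2.65
tcp_pos: [0.5202, -0.1806, 0.009]
eef_rot: [-0.575, -0.412, 0.575, -0.411]
force: [-0.3, 0.3, -0.1]
opening: 0.995
```

```bash
python3 goto.py .5203 -.180 .005 -18.6
```

```text
t 2.65 tcp [ 0.5202 -0.1806  0.009 ] y -18.83 down [-0.001  0.001 -1.   ] F [-0.3  0.3 -0.1] open 0.995 q [-0.33  0.45 -0.32  0.81  0.    1.56]
shift [ 4.  -0.  -0.6] turn -0.23
```

>>> {"op": "servo_tool", "data": {
  "motion": "4 0 0 0 60; 5 0 0 0 40; 5 0 0 0 25; 5 0 0 0 10; 5 0 0 0 10; 5 0 0 0 10; 5 0 0 0 10; 5 0 0 0 10; 5 0 0 0 10; 5 0 0 0 10"
}}

```text
t: 3.48
tcp_pos: [0.5206, -0.1807, 0.0047]
eef_rot: [0.575, 0.412, -0.575, 0.411]
force: [-0.6, 0.9, 5.6]
opening: 0.221
```

```bash
python3 goto.py .5203 -.180 .005 -18.6
```

```text
t 3.48 tcp [ 0.5206 -0.1807  0.0047] y -18.82 down [-0.     0.001 -1.   ] F [-0.6  0.9  5.6] open 0.221 q [-0.33  0.45 -0.32  0.8   0.    1.56]
shift [-0.3 -0.5 -0.5] turn -0.22
```

It's gripped (about 19 mm opening). I'll lift straight up gently.

>>> {"op": "servo_tool", "data": {
  "motion": "-3 0 0 0 5; -9 0 0 0 5; -18 0 0 0 5; -28 0 0 0 5; -38 0 0 0 5; -48 0 0 0 5; -58 0 0 0 5; -68 0 0 0 5; -78 0 0 0 5; -88 0 0 0 5"
}}

```text
t: 4.32
tcp_pos: [0.5207, -0.1808, 0.0939]
eef_rot: [0.575, 0.412, -0.575, 0.411]
force: [-0.7, -0.9, -2.3]
opening: 0.224
```

>>> {"op": "servo_tool", "data": {
  "motion": "-10 0 0 0 5; -20 0 0 0 5; -30 0 0 0 5; -40 0 0 0 5; -50 0 0 0 5; -60 0 0 0 5; -69 0 0 0 5; -76 0 0 0 5; -80 0 0 0 5; -82 0 0 0 5"
}}

```text
t: 5.15
tcp_pos: [0.5209, -0.1809, 0.1766]
eef_rot: [0.575, 0.411, -0.575, 0.412]
force: [-0.0, 0.2, -2.0]
opening: 0.227
```

>>> {"op": "servo_tool", "data": {
  "motion": "0 0 0 0 5; 0 0 0 0 5; 0 0 0 0 5; 0 0 0 0 5; 0 0 0 0 5; 0 0 0 0 5; 0 0 0 0 5; 0 0 0 0 5; 0 0 0 0 5; 0 0 0 0 5"
}}

```text
t: 5.98
tcp_pos: [0.5209, -0.1809, 0.1766]
eef_rot: [0.575, 0.411, -0.575, 0.412]
force: [0.3, 0.0, -1.3]
opening: 0.224
```

```bash
python3 goto.py .495 .051 .2 -18.6;  python3 -c "
from h import *
a=snap('wrist','w2')[0];b=snap('scene','s2')[0]
cv2.imwrite('pics/v2.png',cv2.resize(np.vstack([a,b]),None,fx=.75,fy=.75))"
```

```text
t 5.98 tcp [ 0.5209 -0.1809  0.1766] y -18.82 down [ 0.001  0.001 -1.   ] F [ 0.3  0.  -1.3] open 0.224 q [-0.33  0.31 -0.06  1.2   0.    1.56]
shift [ -23.3  -99.3 -211.2] turn -0.22
```

View pics/v2.png

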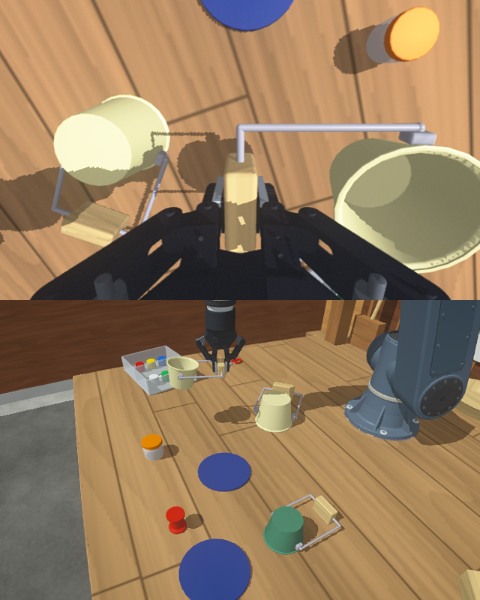

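The pail has rolled mouth-up and hangs from the grip; the wrist view shows its mouth at right. I'll carry it smoothly to above the mat.

>>> {"op": "servo_tool", "data": {
  "motion": "0 -2 -5 0 5; 0 -6 -14 0 5; 0 -13 -28 0 5; 0 -21 -46 0 5; 0 -30 -65 0 5; 0 -39 -84 0 5; 0 -48 -103 0 5; 0 -57 -122 0 5; 0 -66 -141 0 5; 0 -75 -160 0 5"
}}

```text
t: 6.92
tcp_pos: [0.5009, -0.0035, 0.1768]
eef_rot: [0.575, 0.412, -0.575, 0.412]
force: [0.5, 0.1, -3.2]
opening: 0.225
```

>>> {"op": "servo_tool", "data": {
  "motion": "0 -7 -15 0 5; 0 -13 -28 0 5; 0 -17 -37 0 5; 0 -20 -43 0 5; 0 -22 -46 0 5; 0 -22 -47 0 5; 0 -22 -47 0 5; 0 -22 -47 0 5; 0 -22 -47 0 5; 0 -22 -47 0 5"
}}

```text
t: 7.75
tcp_pos: [0.4953, 0.0476, 0.1768]
eef_rot: [0.576, 0.411, -0.575, 0.411]
force: [-0.3, -0.9, -2.2]
opening: 0.225
```

```bash
python3 goto.py .4947 .0512 .1766 -18.6;  python3 -c "
from h import *
a=snap('top','t3')[0];b=snap('scene','s3')[0]
cv2.imwrite('pics/v3.png',cv2.resize(np.vstack([a,b]),None,fx=.75,fy=.75))"
```

```text
t 7.75 tcp [0.4953 0.0476 0.1768] y -18.85 down [ 0.001  0.001 -1.   ] F [-0.3 -0.9 -2.2] open 0.225 q [ 0.1   0.22 -0.19  1.17  0.    2.  ]
shift [ 0.2 -1.7 -3.2] turn -0.25
```

View pics/v3.png

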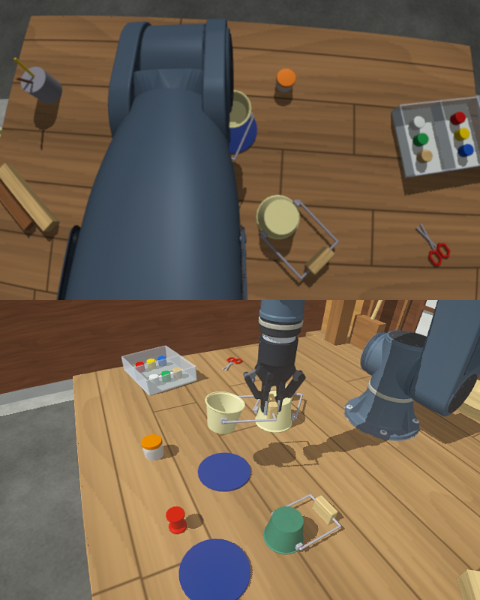

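>>> {"op": "servo_tool", "data": {
  "motion": "4 0 0 0 5; 12 0 -1 0 5; 24 -1 -2 0 5; 38 -1 -3 0 5; 54 -2 -3 0 5; 70 -2 -3 0 5; 84 -2 -3 0 5; 94 -2 -3 0 5; 100 -2 -3 0 5; 102 -2 -3 0 5"
}}

```text
t: 8.68
tcp_pos: [0.4936, 0.0512, 0.0734]
eef_rot: [-0.575, -0.412, 0.575, -0.411]
force: [0.3, 0.3, -2.4]
opening: 0.227
```

>>> {"op": "servo_tool", "data": {
  "motion": "0 0 0 0 5; 0 0 0 0 5; 0 0 0 0 5; 0 0 0 0 5; 0 0 0 0 5; 0 0 0 0 5; 0 0 0 0 5; 0 0 0 0 5; 0 0 0 0 5; 0 0 0 0 5"
}}

```text
t: 9.52
tcp_pos: [0.4936, 0.0512, 0.0734]
eef_rot: [-0.575, -0.412, 0.575, -0.411]
force: [-0.2, 0.3, -1.9]
opening: 0.227
```

```bash
python3 goto.py .4947 .0512 .0750 -18.6;  python3 -c "
from h import *
a=snap('wrist','w4')[0];b=snap('scene','s4')[0]
cv2.imwrite('pics/v4.png',cv2.resize(np.vstack([a,b]),None,fx=.75,fy=.75))"
```

```text
t 9.52 tcp [0.4936 0.0512 0.0734] y -18.84 down [-0.001  0.001 -1.   ] F [-0.2  0.3 -1.9] open 0.227 q [ 0.1   0.3  -0.36  0.91  0.    2.  ]
shift [-1.6  1.1 -0.3] turn -0.24
```

View pics/v4.png

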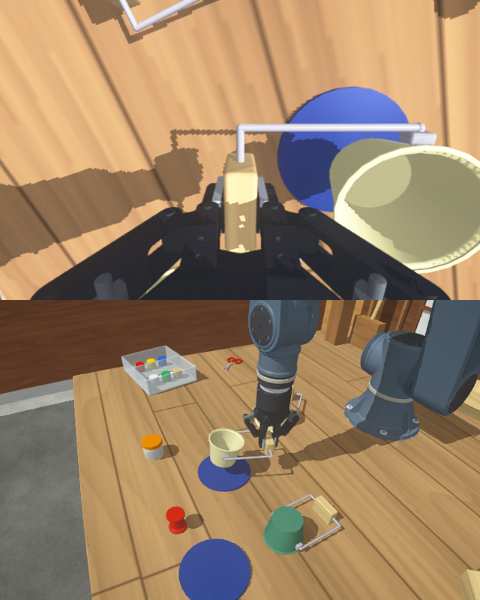

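```bash
cat > pail.py <<'E'
from h import *
import sys
from scipy.optimize import least_squares
def run(tag,roi):
    p,d,c=load(tag); P=cloud(c,d); hsv=cv2.cvtColor(p,cv2.COLOR_BGR2HSV)
    m=cv2.inRange(hsv,(22,25,90),(36,150,255)); k=np.zeros_like(m); x0,y0,x1,y1=roi; k[y0:y1,x0:x1]=1; m=cv2.erode(m*k,np.ones((3,3)))
    q=P[(m>0)&(d>0)&(P[...,2]>.012)]
    n,l,s,ce=cv2.connectedComponentsWithStats(m)
    print(tag,len(q),'z',np.percentile(q[:,2],[1,50,99]).round(4),'xy range',np.percentile(q[:,:2],[0.5,99.5],axis=0).round(4))
    # cone fit: base centre b, axis a, radius 32->44 over 65 mm
    def res(v):
        a=np.array([v[3],v[4],1.]); a/=np.linalg.norm(a); w=q-v[:3]; h=w@a; r=np.linalg.norm(w-h[:,None]*a,axis=1)
        e=np.minimum(abs(r-(.032+.012/.065*h)),abs(r-(.0295+.012/.065*h)))
        return e
    v=least_squares(res,[.595,.017,q[:,2].min(),0,0],loss='soft_l1',f_scale=.002).x
    a=np.array([v[3],v[4],1.]); a/=np.linalg.norm(a); h=(q-v[:3])@a; b=v[:3]+a*(np.percentile(h,99.5)-.065)
    print(' base',b.round(4),'tilt',v[3:].round(3),'mouth',(b+.065*a).round(4),'rms mm',1e3*np.sqrt((res(v)**2).mean()).round(4))
if __name__=='__main__': run(sys.argv[1],[int(x) for x in sys.argv[2:6]])
E
python3 pail.py s4 265 165 330 230; python3 pail.py w4 440 185 640 370
python3 - <<'E'
from h import *
for t in('s4','s0'):
    p,d,c=load('scene0' if t=='s0' else t);P=cloud(c,d);hsv=cv2.cvtColor(p,cv2.COLOR_BGR2HSV)
    m=cv2.inRange(hsv,(110,120,60),(130,255,255));m[:195]=0;m[265:]=0
    if t=='s0':
        cn=max(cv2.findContours(m,0,1)[0],key=cv2.contourArea); X=cast(c,cn.reshape(-1,2),.006)[:,:2]; print('mat centre scene',cv2.minEnclosingCircle((X*1000).astype(np.float32)))
E
```

```text
s4 1593 z [0.0478 0.084  0.1105] xy range [[ 0.5516 -0.0218]
 [ 0.6325  0.0612]]
 base [0.6014 0.0161 0.0423] tilt [-0.152  0.052] mouth [0.5916 0.0194 0.1065] rms mm 0.7
w4 25694 z [0.0478 0.0828 0.1104] xy range [[ 0.5541 -0.0226]
 [ 0.6291  0.0577]]
 base [0.5962 0.02   0.0453] tilt [-0.103 -0.037] mouth [0.5896 0.0176 0.1099] rms mm 4.2
mat centre scene ((598.96630859375, 23.42819595336914), 69.42823028564453)
```

Run:
```python
from h import *
from scipy.optimize import least_squares
for t,roi in (('scene0',(250,195,345,265)),('top0',(270,135,350,210)),('w1',(255,0,405,45)),('w4',(370,110,560,285))):
    p,d,c=load(t);hsv=cv2.cvtColor(p,cv2.COLOR_BGR2HSV)
    m=cv2.inRange(hsv,(108,100,40),(130,255,255));k=np.zeros_like(m);k[roi[1]:roi[3],roi[0]:roi[2]]=1;m*=k
    cn=max(cv2.findContours(m,0,cv2.CHAIN_APPROX_NONE)[0],key=cv2.contourArea).reshape(-1,2); cn=cn[(cn[:,1]>1)]
    X=cast(c,cn,.006)[:,:2]
    f=lambda v:np.hypot(*(X-v[:2]).T)-.0695
    v=least_squares(f,[.595,.017],loss='cauchy',f_scale=.001).x; P=cloud(c,d)
    print(t,len(X),v.round(4),'inliers',(abs(f(v))<.002).sum(),'meanR',np.hypot(*(X-v).T).mean().round(4),'z table near', np.median(P[roi[1]:roi[3],roi[0]:roi[2],2]).round(4))
```

```text
scene0 173 [0.5994 0.023 ] inliers 148 meanR 0.0683 z table near -0.0009
top0 176 [0.5965 0.0165] inliers 117 meanR 0.0679 z table near 0.004
w1 125 [0.5975 0.0189] inliers 125 meanR 0.0695 z table near 0.0007
w4 476 [0.5982 0.0205] inliers 140 meanR 0.0466 z table near 0.0053
```

```bash
python3 goto.py .4980 .0540 .0400 -18.6
```

```text
t 9.62 tcp [0.4936 0.0512 0.0734] y -18.84 down [-0.001  0.001 -1.   ] F [ 1.  -0.3 -2.9] open 0.23 q [ 0.1   0.3  -0.36  0.91  0.    2.  ]
shift [33.4  3.3 -4. ] turn -0.24
```

>>> {"op": "servo_tool", "data": {
  "motion": "0 1 -1 0 5; 2 2 -2 0 5; 6 3 -3 0 5; 11 3 -4 0 5; 16 3 -4 0 5; 21 3 -4 0 5; 25 3 -4 0 5; 28 3 -4 0 5; 30 3 -4 0 5; 31 3 -4 0 5"
}}

```text
t: 10.45
tcp_pos: [0.4975, 0.054, 0.042]
eef_rot: [-0.575, -0.412, 0.575, -0.411]
force: [-0.6, 1.1, -2.0]
opening: 0.227
```

>>> {"op": "servo_tool", "data": {
  "motion": "0 0 0 0 5; 1 0 0 0 5; 1 0 0 0 5; 2 0 0 0 5; 2 0 0 0 5; 3 0 0 0 5; 3 0 0 0 5; 4 0 0 0 5; 4 0 0 0 5; 4 0 0 0 5"
}}

```text
t: 11.28
tcp_pos: [0.4971, 0.054, 0.0378]
eef_rot: [-0.575, -0.412, 0.576, -0.411]
force: [0.6, -0.3, -1.6]
opening: 0.225
```

```bash
python3 goto.py .4980 .0540 .0357 -18.6;python3 -c "
from h import *
a=snap('wrist','w5')[0];b=snap('scene','s5')[0]
cv2.imwrite('pics/v5.png',np.hstack([cv2.resize(a[100:400,340:640],(400,400)),cv2.resize(b[150:270,250:370],(400,400))]))"; python3 pail.py s5 265 165 330 250
```

```text
t 11.28 tcp [0.4971 0.054  0.0378] y -18.84 down [-0.002  0.001 -1.   ] F [ 0.6 -0.3 -1.6] open 0.225 q [ 0.11  0.34 -0.4   0.83  0.    2.01]
shift [ 2.1  0.9 -0.2] turn -0.24
s5 1501 z [0.0129 0.0484 0.0721] xy range [[ 0.5566 -0.0199]
 [ 0.6366  0.0635]]
 base [0.5998 0.023  0.0067] tilt [-0.032 -0.01 ] mouth [0.5977 0.0223 0.0717] rms mm 0.9
```

View pics/v5.png

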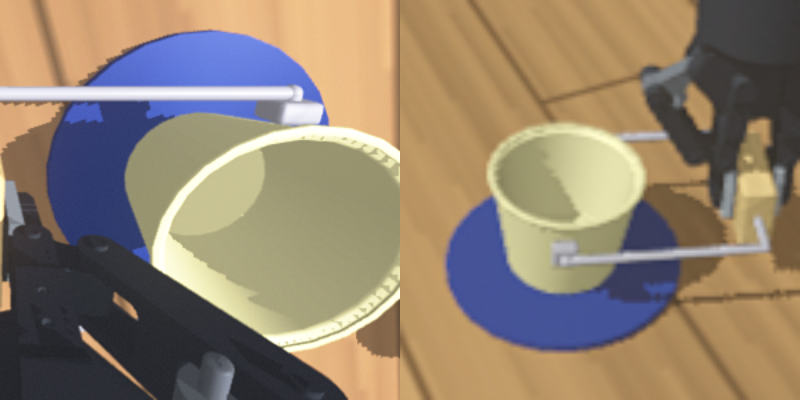

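The pail is touching and nearly upright (about 2° lean). In the scene camera its base is within 1 mm of the mat's centre. I'll ease it down the last bit.

>>> {"op": "servo_tool", "data": {
  "motion": "0.5 0 0 0 5; 1 0 0 0 5; 1 0 0 0 5; 1.5 0 0 0 5; 1.5 0 0 0 5; 2 0 0 0 5; 2 0 0 0 5; 2 0 0 0 5; 2 0 0 0 5; 2 0 0 0 5"
}}

```text
t: 12.22
tcp_pos: [0.4973, 0.054, 0.0359]
eef_rot: [-0.575, -0.412, 0.576, -0.411]
force: [0.9, -1.0, 0.6]
opening: 0.224
```

```bash
python3 goto.py .4980 .0540 .0357 -18.6;python3 -c "
from h import *
b=snap('scene','s6')[0]"; python3 pail.py s6 265 165 330 250
```

```text
t 12.22 tcp [0.4973 0.054  0.0359] y -18.84 down [-0.002  0.001 -1.   ] F [ 0.9 -1.   0.6] open 0.224 q [ 0.11  0.35 -0.4   0.82  0.    2.01]
shift [ 0.2  0.7 -0.2] turn -0.24
s6 1461 z [0.0124 0.0475 0.0698] xy range [[ 0.5576 -0.0198]
 [ 0.6378  0.063 ]]
 base [0.5994 0.0236 0.0048] tilt [-0.012 -0.031] mouth [0.5986 0.0216 0.0697] rms mm 1.0
```

>>> {"op": "servo_tool", "data": {
  "motion": "0 0 0 0 22; 0 0 0 0 24; 0 0 0 0 28; 0 0 0 0 34; 0 0 0 0 40; 0 0 0 0 46; 0 0 0 0 50; 0 0 0 0 50; 0 0 0 0 50; 0 0 0 0 50"
}}

```text
t: 13.1
tcp_pos: [0.4973, 0.0541, 0.0359]
eef_rot: [-0.575, -0.412, 0.576, -0.411]
force: [-0.5, -0.1, 0.9]
opening: 0.583
```

```bash
python3 goto.py .4980 .0540 .0357 -18.6;python3 -c "
from h import *
a=snap('wrist','w7')[0];b=snap('scene','s7')[0]
cv2.imwrite('pics/v7.png',np.hstack([cv2.resize(a,(400,250)),cv2.resize(b[150:250,250:410],(400,250))]))"; python3 pail.py s7 265 165 330 250
```

```text
t 13.1 tcp [0.4973 0.0541 0.0359] y -18.84 down [-0.002  0.001 -1.   ] F [-0.5 -0.1  0.9] open 0.583 q [ 0.11  0.35 -0.4   0.82  0.    2.01]
shift [ 0.2  0.7 -0.2] turn -0.24
s7 1461 z [0.0125 0.0472 0.0698] xy range [[ 0.5575 -0.0198]
 [ 0.6376  0.0632]]
 base [0.6003 0.0228 0.0055] tilt [-0.028 -0.017] mouth [0.5985 0.0217 0.0704] rms mm 0.9
```

View pics/v7.png

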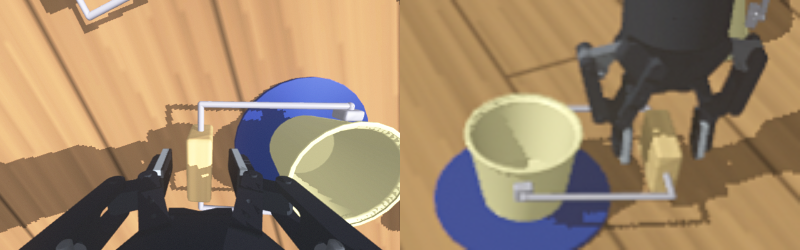

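The grip is free of both pads and the pail still stands on the mat. I'll retreat straight up.

>>> {"op": "servo_tool", "data": {
  "motion": "-3 0 0 0 50; -8 0 0 0 50; -16 0 0 0 50; -26 0 0 0 50; -38 0 0 0 50; -52 0 0 0 50; -68 0 0 0 50; -84 0 0 0 50; -100 0 0 0 50; -115 0 0 0 50"
}}

```text
t: 14.03
tcp_pos: [0.4976, 0.054, 0.1527]
eef_rot: [-0.575, -0.412, 0.575, -0.411]
force: [0.5, 0.4, -0.2]
opening: 0.588
```

>>> {"op": "servo_tool", "data": {
  "motion": "-15 0 10 0 50; -30 0 30 0 50; -45 0 55 0 50; -55 0 85 0 50; -60 0 115 0 50; -60 0 145 0 50; -60 0 170 0 50; -60 0 190 0 50; -60 0 200 0 50; -60 0 200 0 50"
}}

```text
t: 14.87
tcp_pos: [0.4326, -0.1367, 0.2133]
eef_rot: [-0.576, -0.411, 0.576, -0.411]
force: [0.1, 0.6, -0.4]
opening: 0.584
```

```bash
python3 goto.py .4980 .0540 .0357 -18.6;python3 -c "
from h import *
a=snap('top','t8')[0];b=snap('scene','s8')[0]
cv2.imwrite('pics/v8.png',cv2.resize(np.vstack([a,b]),None,fx=.75,fy=.75))"; python3 pail.py s8 265 165 330 250
```

```text
t 14.87 tcp [ 0.4326 -0.1367  0.2133] y -18.98 down [-0.  0. -1.] F [ 0.1  0.6 -0.4] open 0.584 q [-0.31  0.12 -0.2   1.24  0.    1.6 ]
shift [ 1.777e+02 -1.000e-01 -2.016e+02] turn -0.38
s8 1462 z [0.0125 0.0476 0.0695] xy range [[ 0.5574 -0.0204]
 [ 0.6376  0.0634]]
 base [0.5981 0.0219 0.0045] tilt [ 0.004 -0.015] mouth [0.5983 0.021  0.0695] rms mm 1.0
```

View pics/v8.png

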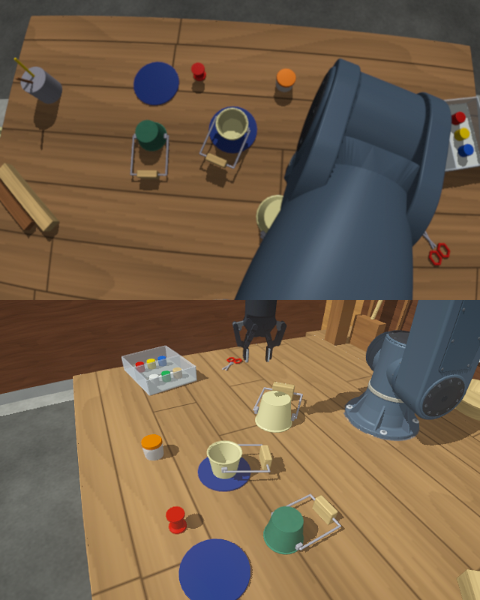

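The pail stands upright on the mat, (225,460) in the lower view, and the green pail hasn't moved. The arm is clear, so I'm handing in.

```bash
python3 -c "
from h import *
robot.close_job(); print(robot.observe()['t'])"
```

```text
the job is handed in; nothing more can be done
the job is handed in; nothing more can be done
```

The cream pail is standing mouth-up in the middle of the blue mat nearest the robot, and the job is handed in. I pinched the smaller cream pail's grip and lifted it 172 mm, and it rolled over by itself. I then carried it across, lowered it until the mat took its weight, let go and moved the arm clear, all in about 15 s.

**Last checks:** The scene camera put the base centre about 2 mm from the mat's centre, with under 1° of lean. In the pictures the green pail looks to be where it started, and nothing was touching the robot.

**Disagreements:**
- The cameras' readings of the mat's centre differed by up to 7 mm, within (0.5965–0.5994, 0.0165–0.0230) m. I aimed at their middle, so the true offset could be a few mm more than 2.
- Before the final lowering, one wrist-camera fit of the pail was poor (4 mm rms), so I used the scene-camera fit (about 1 mm rms).

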